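Flip the sample place's flag to occupied

ROBOT

A 7-joint arm with a two-finger parallel gripper is mounted at the origin on the work surface. World frame = base frame: x ahead of the robot, y to its left, z up, the work surface at z = 0. Lengths are in m, angles in rad, forces in N, time in s.
With the tool pointing down it reaches from about 0.4 to 0.85 m from the base axis. Payload 10.4 kg.
Tool frame: the origin (TCP) lies midway between the tips of the shut fingers; the grasp point (between the pads) lies 19 mm behind it; z points along the fingers, x is the direction in which the jaws open and shut, and the axes are right-handed (so a half turn about z gives the same grasp; the last joint's range is limited). The gripper opens to 85 mm and grips with 20 to 120 N. Pads are 22 mm wide; open, the fingers measure 114 mm over their backs; the gripper's body (76 mm by 85 mm) begins 54 mm behind the grasp point. The pads swing forward as they close: fully open they stand 13 mm farther back than shut.
Start: joints at [1.155, 0.332, -0.065, 1.46, 0.022, 1.35, -0.088], TCP at [0.239, -0.577, 0.231] pointing down, gripper open.
Joint ranges: [-2.6, 2.6], [-0.5, 2.12], [-1.47, 1.34], [0.16, 2.42], [-1.27, 4.41], [0.06, 2.06], [-2.6, 2.6]. Speed limits (rad/s): [2.22, 2.22, 2.79, 2.79, 3.14, 3.14, 3.14].

INTERFACE

Orientations are given as a unit quaternion [x, y, z, w].
In Python, from workcell import manip, cams gives the robot as it stands.
- The arm moves only by the tool move_arm, never from a script. Its argument "moves" is a list of rows, each a list of 7 numbers: the turn, a rotation vector about the tool's x, y, z in degrees, then the shift along the tool's x, y, z in m, then the finger opening in m, from 0 to 0.0854. A call has 1 to 10 rows; each row is the pose to reach, as a shift and turn from the pose commanded when the call began, along the tool's axes at that moment; what a row does not reach only later rows make up. A row lasts 1/10 s, in which the tool goes at most 50 mm and 8.59 degrees, less where a joint would pass 70% of its speed; a pose out of reach is approached as far as the arm can. A call with a gripper value outside its range is refused whole. The fingers move at their own pace and stop on an object; "grip_force" is the grip in N (left out, the last holds). Time passes only in rows, so rows that repeat a pose let the fingers close. It gives the time, the measured TCP pose, the force and the opening at its end, in the units of the state.
- manip.get_obs(): the state, without advancing time (a new reading comes with each control period).
- cams.camera(name): name is "scene" or "top"; returns the picture (420x560x3 uint8, red, green, blue); there is no depth.
- cams.camera_params(name): a dict with "fx", "fy", "cx", "cy" (pixels), "xyz" and "rotation" of the camera in the world. Camera axes: x right, y up, looking along -z (the intrinsics and any distortion apply to the point x, -y, -z); pixel columns grow to the right and rows downward; lengths in m; the calibration is good to about 2 mm. A picture is of the moment at which its call begins. camera_params takes no time and is no camera call.
- manip.hand_in(): hands the job in, once; it reports no verdict.
The state is a dict: "clock": time; "joint_pos": joint angles; "joint_velocities": joint speeds; "tau": joint torques, N m; "position": TCP position; "ee_rot": TCP orientation; "ft_force": force on the tool from outside, world axes, zero at the start; "torque": the same for the moment, N m; "grip_width": opening from 0.0 (shut) to 1.0 (fully open).
Only numpy, scipy, OpenCV 4.12 (cv2) and the standard library are available. Lean on these libraries where they do the work, as an engineer would, in place of code of your own. Each camera call takes 0.05 s, during which the arm holds its last target. There are 200 camera calls.

TASK

A jar has been set on the seat of one of the three sample stands. With a fingertip, push that stand's flag right over its pivot until it lies level on the far side, showing the full disc instead of the ring. Do not force it; leave the jar where it stands, and leave the other flags and everything else on the bench alone.

Things in the scene. Friction and masses are not known exactly. Their poses are not given: they have to be found in the camera images.
- stand_a: Fixed grey plastic stand on which the jar stands. Base plate 185 x 72 x 12 mm, from 25 mm behind the origin (-x) to 160 mm ahead (+x). Origin: on the bench straight below the flag's pivot; x points away from the robot (turned up to 0.2 rad), y along the pivot axis, z up. Round cork seat 64 mm across, centre at x = 125 mm, top 18 mm above the bench.
- stand_b: Fixed stand of the same make and axes as stand_a; its seat is empty.
- stand_c: Fixed stand of the same make and axes as stand_a; its seat is empty.
- flag_a (a joint): Flag hinge of stand_a, rad. 0: the flag lies level on the robot's side of the pivot (-x), ring up. Grows as its free edge swings up and over: pi/2 upright, pi (end stop) level on the far side (+x), full disc up. Starts at 0 to 0.3. Stiff friction hinge: the flag stays wherever it is left; turning takes about 1.5 N at the heel, 0.5 to 1 N at the blade.
- flag_b (a joint): Flag hinge of stand_b, same as flag_a; starts at 0 to 0.3 and is to stay as it is.
- flag_c (a joint): Flag hinge of stand_c, same as flag_a; starts at 0 to 0.3 and is to stay as it is.
- pivot_a (a point): Middle of the pivot axis of flag_a, 70 mm above the bench, axes as stand_a. The pivot runs between two aluminium cheeks, 22 mm long in x, at y = 30 to 36 mm either side, tops 78 mm above the bench.
- edge_a (a point): Middle of the free edge of the blade of flag_a, mid-thickness; moves with the flag. The flag is one rigid white plate, 5 mm thick, centred on the pivot axis; its blade is 50 mm wide and reaches 60 mm from the pivot, with only air beneath at the start. Above the far side of the pivot all is clear up to the jar.
- heel_a (a point): Point on the heel of flag_a, 24 mm from the pivot, mid-thickness; moves with the flag. The heel is the tail of the same plate opposite to the blade: 30 mm wide, reaching 32 mm from the pivot, free down to the base plate. Pressing it down raises the blade (by about 1 rad with a vertical finger). After the flip it points to the robot.
- jar: loose amber glass jar with black lid, 44 mm across, 54 mm high, about 0.11 kg, standing on the seat of stand_a; origin at the centre of its underside
- spare_jar: a second amber jar like the first, 44 mm across, 54 mm high, standing directly on the bench, on no stand; loose, origin at its underside
- stopper: rubber stopper, 32 mm across, 28 mm high, standing on the bench; loose, origin at its underside
- dish: glass dish, 60 mm across, 16 mm high, on the bench; loose, origin at its underside
- beaker: glass beaker, 52 mm across, 62 mm high, on the bench; loose, origin at its underside
- wash_bottle: plastic wash bottle, 66 mm across, 170 mm high, far side of the bench; loose, origin at its underside
- reagent: amber reagent bottle, 56 mm across, 110 mm high, to the right; loose, origin at its underside
- spatula: steel spatula 180 mm long, lying at the left; loose, origin near its middle

How it is judged:
On the way:
1. the flag of the jar's stand has been raised off its rest (value of joint flag_a above 0.6 rad).
At the end, for the whole second after the job is handed in: The flag of the jar's stand lies level on the far side to within 0.2 rad (joint over 2.94) and is at rest; the other two flags are below 0.5 rad; the jar stands upright within 20 mm of where it was (value of joint flag_a above 2.94 rad and velocity of joint flag_a between -0.1 and 0.1 rad/s and value of joint each of flag_b, flag_c below 0.5 rad and distance of jar from where it was at the start of the episode below 0.02 m and angle between jar's own z axis and vertical below 0.15 rad); the robot touches nothing.
It fails at once if the arm or the gripper's body, not the fingers, pushes on the jar's stand or its flag (contact force between the arm and stand_a above 0.5 N).
It fails at once if the jar is lifted, tipped or pushed more than 20 mm (distance of jar from where it was at the start of the episode above 0.02 m or angle between jar's own z axis and vertical above 0.3 rad).
It fails at once if another stand's flag is turned past 0.5 rad (value of joint any of flag_b, flag_c above 0.5 rad).
It fails at once if the flag is forced: the fingers bear on the stand or its flag with more than 40 N (contact force between the fingers and stand_a above 40 N).
It fails at once if something else on the bench is moved or lifted more than 30 mm (distance of any of spare_jar, stopper, dish, beaker, wash_bottle, reagent, spatula from where it was at the start of the episode above 0.03 m).
It also fails if it takes over 42 s, if anything falls off the work surface, if the arm or the gripper's body presses on something with over 40 N, if the wrist force passes 120 N, or if a joint passes its speed limit or range.

## Working session

There is one attempt and no reset: what is moved stays moved. The work goes in short steps, Python scripts to look and compute and a tool call to move; the robot and the scene stay as the last step left them, time stands still between calls to the robot, and variables do not carry over. Pictures are saved under pics/ and viewed, about 8 in all and at most 12, crops included, and the job is handed in when it is done.

Besides the shell and the picture viewer there is one more tool, called after "Call:" as name(argument=value, ...) on one line, values as JSON. move_arm: Moves the arm, as the interface text tells. Its arguments: {"type":"object","properties":{"moves":{"type":"array","items":{"type":"array","items":{"type":"number"}}},"grip_force":{"type":"number"}},"required":["moves"]}

```bash
mkdir -p pics
cat > h.py <<'E'
import numpy as np, cv2
from workcell import manip, cams
def snap(n,f):
    im=cams.camera(n); cv2.imwrite('pics/'+f,im[:,:,::-1]); return im
def ray(n,u,v):
    p=cams.camera_params(n); R=np.array(p['rotation']).reshape(3,3)
    d=R@np.array([(u-p['cx'])/p['fx'],-(v-p['cy'])/p['fy'],-1.]); return np.array(p['xyz']),d
def onz(n,u,v,z):
    o,d=ray(n,u,v); return o+d*(z-o[2])/d[2]
def proj(n,P):
    p=cams.camera_params(n); R=np.array(p['rotation']).reshape(3,3)
    q=R.T@(np.array(P)-np.array(p['xyz'])); return p['cx']+p['fx']*q[0]/-q[2], p['cy']-p['fy']*q[1]/-q[2]
E
python3 - <<'E'
from h import *
a=snap('scene','s0.png'); b=snap('top','t0.png')
for n in('scene','top'):print(cams.camera_params(n))
print(manip.get_obs())
E
```

```text
{'fx': 381.37726167516456, 'fy': 381.37726167516456, 'cx': 275.2151694421796, 'cy': 210.76609533004358, 'xyz': array([ 1.03723773, -0.23190851,  0.88184776]), 'rotation': array([0.23347722, 0.15077539, 0.50330289, 0.81819397])}
{'fx': 437.6164256282091, 'fy': 437.6164256282091, 'cx': 272.8965440018948, 'cy': 207.40969487317136, 'xyz': array([ 0.37347117, -0.01074624,  1.1880202 ]), 'rotation': array([ 0.07566343, -0.05543413, -0.70252802,  0.70544772])}
{'clock': 0.1, 'joint_pos': array([ 1.1554305 ,  0.33278788, -0.06471086,  1.46086407,  0.02160403,
        1.34987548, -0.0885372 ]), 'joint_velocities': array([-0.0001319 , -0.00170428,  0.00065962, -0.00092662, -0.00167155,
       -0.00075536, -0.00069169]), 'tau': array([ 1.35567276e-03, -6.26748848e+01,  4.90976544e-02, -3.92430532e+01,
        1.63346669e-02,  6.87951862e-03,  1.28451310e-05]), 'position': array([ 0.23909156, -0.57710231,  0.23060528]), 'ee_rot': array([ 8.31486137e-01, -5.55545156e-01, -5.30230768e-04, -3.20492429e-04]), 'ft_force': array([-0.17010919, -0.62628786, -0.30408199]), 'torque': array([-0.02844156,  0.0271047 ,  0.00117634]), 'grip_width': 1.0002317721026925}
```

View pics/s0.png

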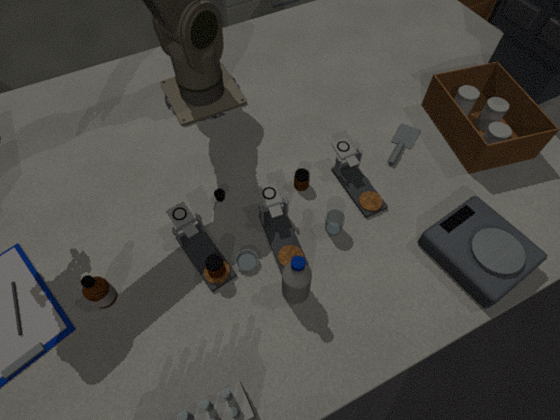

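View pics/t0.png

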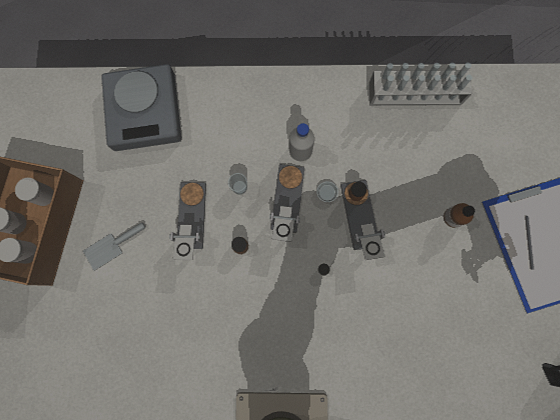

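The jar's stand is the right-hand one: in top, the ring is at (372,248) and the jar at (357,190). In scene, the ring is at (180,213) and the jar at (215,268). The other amber jar, at top (240,245), stands directly on the bench. I'll zoom in on both views of this stand.

```bash
sed -i "s/np.array(p\['rotation'\]).reshape(3,3)/Rotation.from_quat(p['rotation']).as_matrix()/; 1a from scipy.spatial.transform import Rotation" h.py
python3 - <<'E'
from h import *
t=cv2.imread('pics/t0.png')[170:270,325:400]; s=cv2.imread('pics/s0.png')[195:295,155:245]
f=lambda i:cv2.resize(cv2.convertScaleAbs(i,alpha=1.5),None,fx=5,fy=5,interpolation=cv2.INTER_CUBIC)
t,s=f(t),f(s)
cv2.imwrite('pics/c0.png',np.hstack([t[:500],s[:500,:425]]))
for p in [(372,248)]:print(onz('top',*p,.07))
print(onz('scene',180,213,.07), proj('top',[.24,-.577,.23]))
E
```

```text
[ 0.47894561 -0.2304143   0.07      ]
[ 0.47167101 -0.2272639   0.07      ] (np.float64(560.7070718185587), np.float64(357.573971156918))
```

View pics/c0.png

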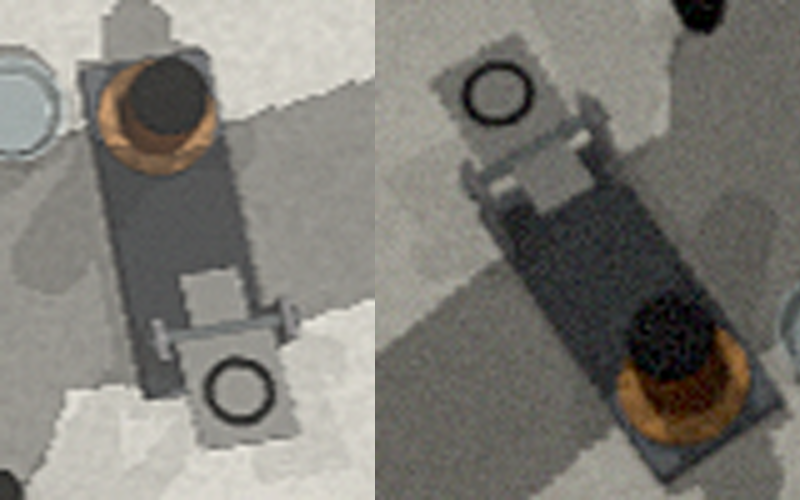

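Run:
```python
from h import *
T=lambda x,y,z:onz('top',325+x/5,170+y/5,z)
S=lambda x,y,z:onz('scene',155+(x-375)/5,195+y/5,z)
np.set_printoptions(precision=4,suppress=True)
for n,v in dict(plateT=[T(80,65,.012),T(210,52,.012),T(150,398,.012)],plateS=[S(668,482,.012),S(785,405,.012)],
 corkT=[T(158,115,.018)],corkS=[S(684,390,.018)],pivT=[T(228,328,.073)],pivS=[S(530,152,.073)],
 edgeT=[T(202,450,.07),T(300,435,.07)],edgeS=[S(435,78,.07),S(515,35,.07)],heelT=[T(180,277,.07),T(236,268,.07)],heelS=[S(545,213,.07),S(598,182,.07)],
 ringT=[T(239,391,.07)],ringS=[S(498,93,.07)]).items(): print(n,*v)
def tri(a,b):
    o1,d1=ray('top',325+a[0]/5,170+a[1]/5);o2,d2=ray('scene',155+(b[0]-375)/5,195+b[1]/5)
    x=np.linalg.lstsq(np.c_[d1,-d2],o2-o1,rcond=None)[0];p,q=o1+d1*x[0],o2+d2*x[1]
    return (p+q)/2,np.linalg.norm(p-q)
print('ring',tri((239,391),(498,93)))
print('edge mid',tri((251,442),(475,57)))
print('heel mid',tri((208,272),(571,198)))
```

```text
plateT [ 0.663  -0.1632  0.012 ] [ 0.6703 -0.2346  0.012 ] [ 0.48   -0.1965  0.012 ]
plateS [ 0.6781 -0.2277  0.012 ] [ 0.6674 -0.1622  0.012 ]
corkT [ 0.6335 -0.2042  0.018 ]
corkS [ 0.6406 -0.2035  0.018 ]
pivT [ 0.5102 -0.2274  0.073 ]
pivS [ 0.5148 -0.2259  0.073 ]
edgeT [ 0.4485 -0.2128  0.07  ] [ 0.4563 -0.2623  0.07  ]
edgeS [ 0.4499 -0.2543  0.07  ] [ 0.4435 -0.2095  0.07  ]
heelT [ 0.5368 -0.2044  0.07  ] [ 0.5416 -0.2331  0.07  ]
heelS [ 0.5485 -0.2309  0.07  ] [ 0.544  -0.2019  0.07  ]
ringT [ 0.4784 -0.2324  0.07  ]
ringS [ 0.4729 -0.2287  0.07  ]
ring (array([ 0.478 , -0.2298,  0.0778]), np.float64(0.0021492628819819374))
edge mid (array([ 0.4525, -0.2339,  0.0786]), np.float64(0.003776334099073297))
heel mid (array([ 0.5411, -0.2184,  0.0622]), np.float64(0.0037136329440325545))
```

```bash
cat >> h.py <<'E'
PIV=np.array([.5127,-.2255]); YAW=.165
def st():
    o=manip.get_obs(); c,s=np.cos(YAW),np.sin(YAW); d=o['position'][:2]-PIV
    print('t',o['clock'],'stand x,y,z mm',np.round([1e3*(c*d[0]+s*d[1]),1e3*(-s*d[0]+c*d[1]),1e3*o['position'][2]],1),'F',np.round(o['ft_force'],1),'w',o['grip_width'])
    return o
def shift(xs,ys,z):
    o=manip.get_obs(); c,s=np.cos(YAW),np.sin(YAW)
    P=np.r_[PIV+[c*xs-s*ys,s*xs+c*ys],z]
    print('tool shift',np.round(Rotation.from_quat(o['ee_rot']).inv().apply(P-o['position']),4))
E
python3 - <<'E'
from h import *
o=st();shift(.024,0,.15); 
ty=Rotation.from_quat(o['ee_rot']).as_matrix()[:,1];print(np.degrees(np.arctan2(ty[1],ty[0])),-180+np.degrees(YAW))
E
```

```text
t 0.1 stand x,y,z mm [-327.6 -301.9  230.6] F [-0.2 -0.6 -0.3] w 1.0002317721026925
tool shift [-0.2146 -0.4107  0.0808]
-157.49655664179323 -170.54619638034143
```

Call:
move_arm(moves=[[0,0,3,-0.02,-0.038,0,0],[0,0,6,-0.041,-0.078,0,0],[0,0,9,-0.062,-0.118,0,0],[0,0,13,-0.083,-0.158,0,0],[0,0,13,-0.104,-0.199,0,0],[0,0,13,-0.125,-0.239,0,0],[0,0,13,-0.146,-0.279,0,0],[0,0,13,-0.167,-0.319,0,0],[0,0,13,-0.188,-0.36,0,0],[0,0,13,-0.205,-0.392,0.01,0]], grip_force=20)

```text
clock: 1.1
position: [0.525, -0.2354, 0.2222]
ee_rot: [0.764, -0.645, 0.001, -0.001]
ft_force: [-0.5, -0.1, -0.0]
grip_width: 0.0
```

Call:
move_arm(moves=[[0,0,0,0,0,0,0],[0,0,0,0,0,0,0],[0,0,0,0,0,0,0],[0,0,0,0,0,0,0],[0,0,0,0,0,0,0]])

```text
clock: 1.6
position: [0.5224, -0.239, 0.2215]
ee_rot: [0.763, -0.647, 0.0, 0.0]
ft_force: [0.0, -0.3, -0.4]
grip_width: 0.004
```

Run:
```python
from h import *
o=st();shift(.024,0,.12)
ty=Rotation.from_quat(o['ee_rot']).as_matrix()[:,1];print(np.degrees(np.arctan2(ty[1],ty[0])))
```

```text
t 1.6 stand x,y,z mm [  7.4 -14.9 221.5] F [ 0.  -0.3 -0.4] w 0.0038079925185407057
tool shift [-0.015  -0.0166  0.1015]
-170.59704661315678
```

Call:
move_arm(moves=[[0,0,0,-0.008,-0.008,0.02,0],[0,0,0,-0.015,-0.0166,0.045,0],[0,0,0,-0.015,-0.0166,0.075,0],[0,0,0,-0.015,-0.0166,0.1,0],[0,0,0,-0.015,-0.0166,0.122,0],[0,0,0,-0.015,-0.0166,0.122,0],[0,0,0,-0.015,-0.0166,0.122,0]])

```text
clock: 2.3
position: [0.5368, -0.2209, 0.0999]
ee_rot: [0.763, -0.646, 0.0, 0.0]
ft_force: [-1.3, -0.4, 0.1]
grip_width: 0.002
```

Run:
```python
from h import *
st()
s=snap('scene','s1.png')[:,:,::-1]; t=snap('top','t1.png')[:,:,::-1]
f=lambda i:cv2.resize(cv2.convertScaleAbs(i,alpha=1.6),None,fx=4,fy=4,interpolation=cv2.INTER_CUBIC)
cv2.imwrite('pics/c1.png',np.hstack([f(s[180:300,140:240]),f(t[160:280,310:410])]))
```

```text
t 2.3 stand x,y,z mm [24.5  0.6 99.9] F [-1.3 -0.4  0.1] w 0.0021930484030402743
```

View pics/c1.png

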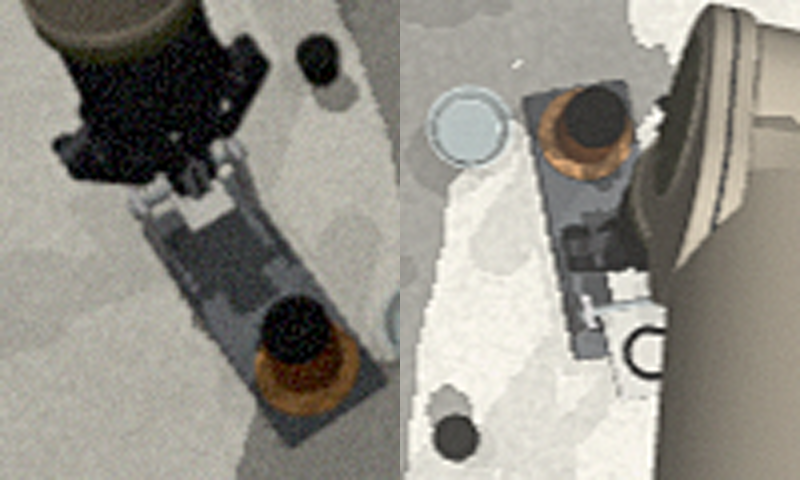

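Both views show the shut tips just above the heel (scene crop (195,180), heel at (205,205)), between the cheeks. I'll press down slowly.

Call:
move_arm(moves=[[0,0,0,0,0,0.01,0],[0,0,0,0,0,0.02,0],[0,0,0,0,0,0.026,0],[0,0,0,0,0,0.03,0],[0,0,0,0,0,0.033,0],[0,0,0,0,0,0.035,0],[0,0,0,0,0,0.035,0]])

```text
clock: 3.1
position: [0.5369, -0.2205, 0.0642]
ee_rot: [0.763, -0.646, 0.0, -0.0]
ft_force: [-1.3, -0.1, 0.9]
grip_width: 0.001
```

Call:
move_arm(moves=[[0,0,0,0,0,0.002,0],[0,0,0,0,0,0.004,0],[0,0,0,0,0,0.005,0],[0,0,0,0,0,0.005,0]])

```text
clock: 3.5
position: [0.5369, -0.2205, 0.0592]
ee_rot: [0.763, -0.646, 0.0, -0.0]
ft_force: [-0.4, -0.2, -0.0]
grip_width: -0.005
```

Run:
```python
from h import *
st()
s=snap('scene','s2.png')[:,:,::-1]; t=snap('top','t2.png')[:,:,::-1]
f=lambda i:cv2.resize(cv2.convertScaleAbs(i,alpha=1.6),None,fx=4,fy=4,interpolation=cv2.INTER_CUBIC)
cv2.imwrite('pics/c2.png',np.hstack([f(s[180:300,140:240]),f(t[160:280,310:410])]))
```

```text
t 3.5 stand x,y,z mm [24.7  1.  59.2] F [-0.4 -0.2 -0. ] w -0.004755766165738006
```

View pics/c2.png

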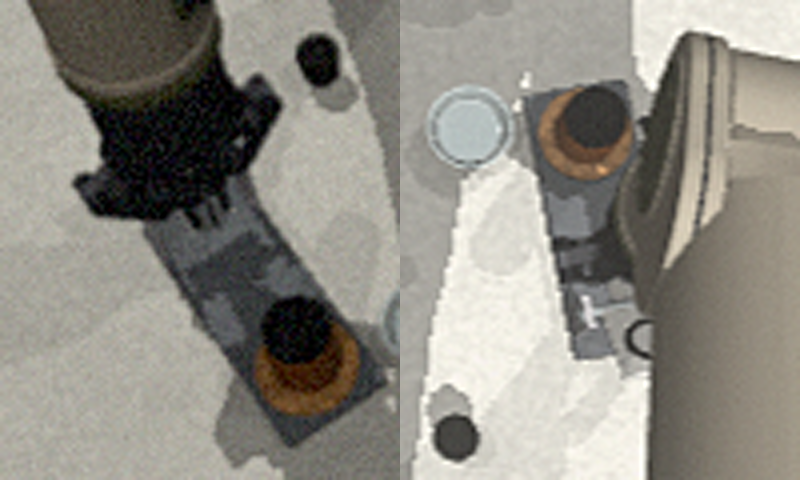

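The blade is visibly lifting: it is darker, and its edge in the top crop moved from (620,395) to (628,375). I'll press a bit further.

Call:
move_arm(moves=[[0,0,0,0,0,0.002,0],[0,0,0,0,0,0.004,0],[0,0,0,0,0,0.006,0],[0,0,0,0,0,0.008,0],[0,0,0,0,0,0.008,0]])

```text
clock: 4.1
position: [0.5367, -0.2204, 0.0509]
ee_rot: [0.763, -0.646, -0.0, 0.0]
ft_force: [0.5, -0.7, -0.4]
grip_width: -0.001
```

Call:
move_arm(moves=[[0,0,0,0,0,-0.02,0],[0,0,0,0,0,-0.05,0],[0,0,0,0,0,-0.09,0],[0,0,0,0,0,-0.13,0],[0,0,0,0,0.03,-0.15,0],[0,0,0,0,0.07,-0.15,0],[0,0,0,0,0.11,-0.15,0],[0,0,0,0,0.13,-0.15,0],[0,0,0,0,0.13,-0.15,0]])

```text
clock: 5.0
position: [0.406, -0.243, 0.2013]
ee_rot: [0.762, -0.647, -0.0, 0.001]
ft_force: [0.7, -0.9, -0.3]
grip_width: -0.002
```

Run:
```python
from h import *
st()
s=snap('scene','s3.png')[:,:,::-1]; t=snap('top','t3.png')[:,:,::-1]
f=lambda i:cv2.resize(cv2.convertScaleAbs(i,alpha=1.6),None,fx=4,fy=4,interpolation=cv2.INTER_CUBIC)
cv2.imwrite('pics/c3.png',np.hstack([f(s[180:300,140:240]),f(t[160:280,310:410])]))
```

```text
t 5.0 stand x,y,z mm [-108.1    0.3  201.3] F [ 0.7 -0.9 -0.3] w -0.001751766342278589
```

View pics/c3.png

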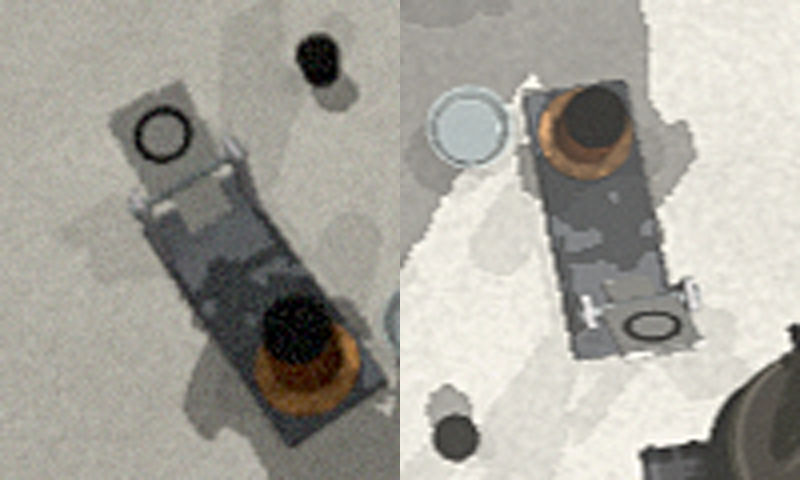

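The flag stays partly raised, and the ring is foreshortened in the top view. I'll triangulate its edge at top crop (656,351) / scene crop (146,100).

Run:
```python
from h import *
o1,d1=ray('top',310+256/4,160+351/4);o2,d2=ray('scene',140+146/4,180+100/4)
x=np.linalg.lstsq(np.c_[d1,-d2],o2-o1,rcond=None)[0];p,q=o1+d1*x[0],o2+d2*x[1];P=(p+q)/2
d=P[:2]-PIV; xs=d@[np.cos(YAW),np.sin(YAW)]; print(P,np.linalg.norm(p-q),xs,np.arctan2(P[2]-.07,-xs),np.hypot(xs,P[2]-.07))
shift(-.085,0,.095)
```

```text
[ 0.47553207 -0.22729691  0.11218035] 0.0005859108886989299 -0.03695827137350685 0.851289130587196 0.05608115428504782
tool shift [ 0.0009 -0.0202  0.1065]
```

Call:
move_arm(moves=[[0,0,0,0,-0.01,0.03,0],[0,0,0,0,-0.02,0.065,0],[0,0,0,0,-0.02,0.09,0],[0,0,0,0,-0.022,0.101,0],[0,0,0,0,-0.03,0.101,0],[0,0,0,0,-0.04,0.101,0],[0,0,0,0,-0.05,0.101,0],[0,0,0,0,-0.057,0.101,0],[0,0,0,0,-0.06,0.1,0]])

```text
clock: 6.0
position: [0.4689, -0.2319, 0.1019]
ee_rot: [0.763, -0.646, 0.0, -0.0]
ft_force: [-0.9, 0.6, 1.7]
grip_width: 0.001
```

Call:
move_arm(moves=[[0,0,0,0,-0.005,-0.001,0],[0,0,0,0,-0.01,-0.002,0],[0,0,0,0,-0.015,-0.003,0],[0,0,0,0,-0.02,-0.004,0],[0,0,0,0,-0.025,-0.005,0],[0,0,0,0,-0.03,-0.007,0],[0,0,0,0,-0.035,-0.009,0],[0,0,0,0,-0.04,-0.01,0],[0,0,0,0,-0.04,-0.01,0]])

```text
clock: 6.9
position: [0.5081, -0.2251, 0.1115]
ee_rot: [0.763, -0.646, 0.0, -0.0]
ft_force: [-0.2, 0.4, -0.3]
grip_width: 0.003
```

Run:
```python
from h import *
st()
s=snap('scene','s4.png')[:,:,::-1]; t=snap('top','t4.png')[:,:,::-1]
f=lambda i:cv2.resize(cv2.convertScaleAbs(i,alpha=1.6),None,fx=4,fy=4,interpolation=cv2.INTER_CUBIC)
cv2.imwrite('pics/c4.png',np.hstack([f(s[180:300,140:240]),f(t[160:280,310:410])]))
```

```text
t 6.9 stand x,y,z mm [ -4.5   1.2 111.5] F [-0.2  0.4 -0.3] w 0.0028518775342798288
```

View pics/c4.png

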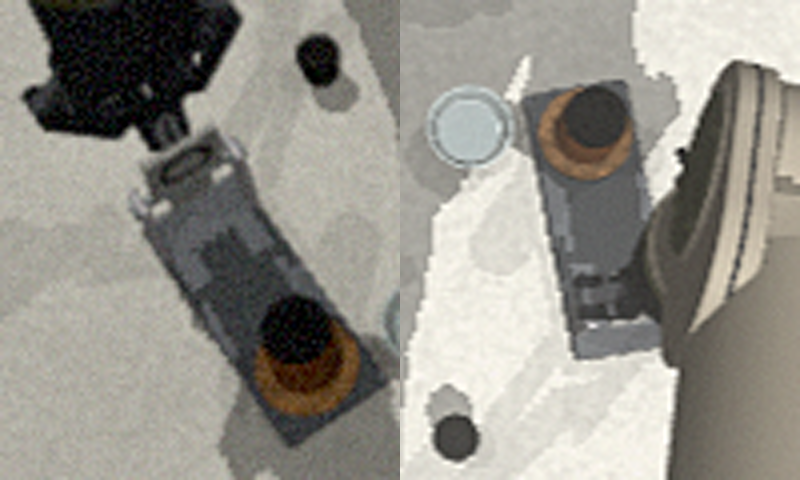

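The blade is just past upright: the ring is strongly foreshortened at scene crop (185,165), with the fingertip right behind it. Jar unmoved. I'll continue along the arc.

Call:
move_arm(moves=[[0,0,0,0,-0.005,0,0],[0,0,0,0,-0.01,0.001,0],[0,0,0,0,-0.016,0.002,0],[0,0,0,0,-0.021,0.004,0],[0,0,0,0,-0.025,0.007,0],[0,0,0,0,-0.029,0.011,0],[0,0,0,0,-0.033,0.015,0],[0,0,0,0,-0.036,0.019,0],[0,0,0,0,-0.038,0.023,0],[0,0,0,0,-0.039,0.026,0]])

```text
clock: 8.0
position: [0.5459, -0.2189, 0.0849]
ee_rot: [0.763, -0.646, -0.0, -0.0]
ft_force: [0.6, 0.1, -0.0]
grip_width: -0.003
```

Call:
move_arm(moves=[[0,0,0,0,0,0.002,0],[0,0,0,0,0,0.004,0],[0,0,0,0,0,0.006,0],[0,0,0,0,0,0.008,0],[0,0,0,0,0,0.009,0],[0,0,0,0,0,0.009,0],[0,0,0,0,0,0.009,0]])

```text
clock: 8.7
position: [0.5456, -0.219, 0.0763]
ee_rot: [0.763, -0.646, -0.0, 0.0]
ft_force: [-0.9, 0.4, 0.2]
grip_width: -0.002
```

Run:
```python
from h import *
st()
```

```text
t 8.7 stand x,y,z mm [33.5  1.  76.3] F [-0.9  0.4  0.2] w -0.0021952986865362177
```

Call:
move_arm(moves=[[0,0,0,0,0,0.001,0],[0,0,0,0,0,0.002,0],[0,0,0,0,0,0.002,0]])

```text
clock: 9.0
position: [0.5457, -0.219, 0.0742]
ee_rot: [0.763, -0.646, 0.0, 0.0]
ft_force: [0.3, -0.2, -0.0]
grip_width: -0.004
```

Call:
move_arm(moves=[[0,0,0,0,0,0.001,0],[0,0,0,0,0,0.001,0]])

```text
clock: 9.2
position: [0.5457, -0.2189, 0.0732]
ee_rot: [0.763, -0.646, -0.0, 0.0]
ft_force: [0.1, -0.5, 0.5]
grip_width: 0.003
```

Call:
move_arm(moves=[[0,0,0,0,0,0.001,0],[0,0,0,0,0,0.001,0]])

```text
clock: 9.4
position: [0.5457, -0.219, 0.0726]
ee_rot: [0.763, -0.646, 0.0, 0.0]
ft_force: [-1.5, 0.6, 4.1]
grip_width: 0.003
```

Call:
move_arm(moves=[[0,0,0,0,0,-0.01,0],[0,0,0,0,0,-0.04,0],[0,0,0,0,0,-0.08,0],[0,0,0,0,0,-0.12,0],[0,0,0,0,0.03,-0.15,0],[0,0,0,0,0.07,-0.15,0],[0,0,0,0,0.11,-0.15,0],[0,0,0,0,0.15,-0.15,0],[0,0,0,0,0.15,-0.15,0]])

```text
clock: 10.3
position: [0.3936, -0.2455, 0.2231]
ee_rot: [0.762, -0.648, 0.0, 0.001]
ft_force: [1.2, -0.2, -0.0]
grip_width: -0.004
```

Run:
```python
from h import *
st()
s=snap('scene','s5.png')[:,:,::-1]; t=snap('top','t5.png')[:,:,::-1]
f=lambda i:cv2.resize(cv2.convertScaleAbs(i,alpha=1.6),None,fx=4,fy=4,interpolation=cv2.INTER_CUBIC)
cv2.imwrite('pics/c5.png',np.hstack([f(s[180:300,140:240]),f(t[160:280,310:410])]))
```

```text
t 10.3 stand x,y,z mm [-1.208e+02 -1.000e-01  2.231e+02] F [ 1.2 -0.2 -0. ] w -0.0036122570110369862
```

View pics/c5.png

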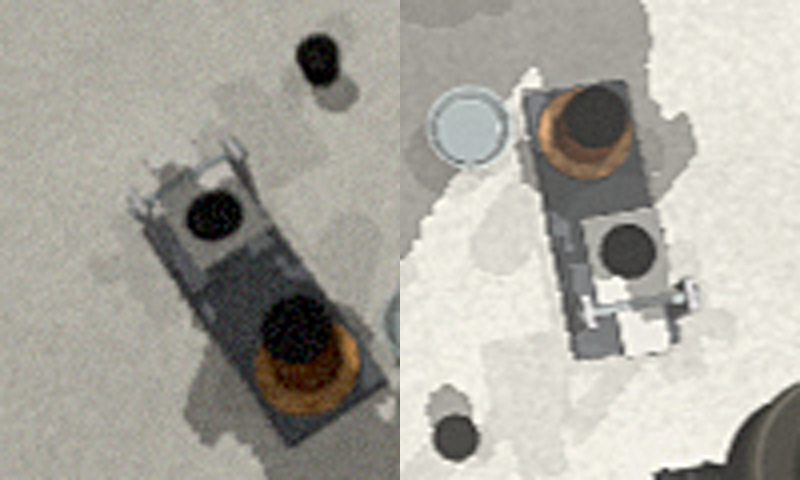

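The flag lies level on the far side: the full disc shows at scene crop (215,215) and top crop (628,250). The stop was felt as 4 N at tip z = 72.6 mm, where a level plate's top face is 72.5 mm. The jar looks unmoved.

Run:
```python
from h import *
P=[]
for a,b in(((628,250),(215,215)),((628,212),(236,250))):
    o1,d1=ray('top',310+(a[0]-400)/4,160+a[1]/4);o2,d2=ray('scene',140+b[0]/4,180+b[1]/4)
    x=np.linalg.lstsq(np.c_[d1,-d2],o2-o1,rcond=None)[0];print((o1+d1*x[0]+o2+d2*x[1])/2)
print(manip.hand_in())
```

```text
[ 0.54441902 -0.2182424   0.07193243]
[ 0.57022611 -0.21737236  0.06899122]
the job is handed in; nothing more can be done
None
```

The flag on the jar's stand (the right-hand one) now lies level on the far side with the full disc showing, and the job is handed in at about 10 s on the robot's clock. With the fingers shut, I pressed the heel down to raise the flag to about 0.85 rad. I then pushed the blade over from the robot's side and eased it down to its stop, then backed the arm clear.

**Last checks:**
- **Stop:** I felt it as about 4 N with the fingertip at z = 72.6 mm; a level flag's top face should be at 72.5 mm.
- **Flag height:** the two camera views put the disc centre at z = 72 mm and the free edge at about 69 mm, which is level to within about 0.1 rad.
- **Jar:** it sits at the same place in the before and after crops.
- **Forces:** no reading I took was above about 4 N.
- **Not re-measured:** I did not re-measure the other two flags or the rest of the bench at the end, but the arm worked only at the jar's stand and I felt no unexpected contact.

No check failed. The two camera views differed by 4–7 mm in x on the stand's points, so I used values between the two.

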